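# Find the control-station key that still snaps and guard it

## Task

Only one of the four keys on the control station still has a sound switch. Press the keys gently, one at a time and slowly (over 10 N cracks a key), giving up on any that just stays springy, until you feel one snap over and stay down. Leave that key down and fit the guard collar over it, flat on the station's top plate, then let go; do not disturb the other things on the bench.

Things in the scene. Friction and masses are not known exactly. Their poses are not given: they have to be found in the camera images.
- station: machine control station, a grey box with an aluminium top plate, 110 x 270 x 60 mm (x, y, z), fixed to the bench. Origin at the centre of its underside, z up, y along the row of four keys. The flat top plate is at z = 60 mm. Each key rises through a round seat boss of diameter 31 mm that stands 4 mm above the plate.
- key_1: round black push key, leftmost (+y end), diameter 24 mm, at x = 0, y = 87 mm of the station; moves straight down. Origin at the centre of its flat top, z up. Released, each of the four tops stands between 15.5 and 20.5 mm above the station's plate (each different). Each key has 8 mm of travel before a hard stop. More than 10 N cracks a key.
- key_2: round black push key, second from the left, diameter 24 mm, at x = 0, y = 29 mm of the station; moves straight down. Otherwise as key_1. Under one of the four, not known which, is a sound switch: it resists up to about 6 N near 2.4 mm of travel, then the force falls away; near 5.5 mm it breaks over and the key drops to the end of its travel.
- key_3: round black push key, third from the left, diameter 24 mm, at x = 0, y = -29 mm of the station; moves straight down. Otherwise as key_1. The key on the sound switch stays down by itself once it has snapped over; its top is then 7.5 to 12.5 mm above the plate.
- key_4: round black push key, rightmost (-y end), diameter 24 mm, at x = 0, y = -87 mm of the station; moves straight down. Otherwise as key_1. Under the other three keys are worn switches: they only get steadily stiffer, 3.0 to 3.8 N per mm, never break over, and come up again when let go. For the first 1.5 mm they feel like the sound one.
- collar: guard collar: plain dark steel ring, outer diameter 45 mm, bore 35 mm, 24 mm high, 60 g, standing loose on the bench with its axis upright. Origin at the centre of its underside, z along its axis. Fits loosely over a seat boss (2 mm all round) and then rests flat on the station's plate around the key.
- tape: bystander: brown ring (tape core), diameter 90 mm, 25 mm high, lying on the bench. Origin at the centre of its underside.
- driver: bystander: screwdriver lying on the bench, about 200 mm long. Origin under the middle of the tool.
- tray: bystander: small open grey parts tray, 100 x 80 x 35 mm. Origin at the centre of its underside.

How it is judged:
On the way, in this order (a step that is already met when the one before it is completed fails the run):
1. one key has snapped over and stays down untouched (((z of key_1 in the frame of station below 0.0738 m and contact force between the fingers and key_1 below 0.3 N) or (z of key_2 in the frame of station below 0.0738 m and contact force between the fingers and key_2 below 0.3 N) or (z of key_3 in the frame of station below 0.0738 m and contact force between the fingers and key_3 below 0.3 N) or (z of key_4 in the frame of station below 0.0738 m and contact force between the fingers and key_4 below 0.3 N))), for 0.3 s.
2. the collar is put around the key that stays down (((z of key_1 in the frame of station below 0.0738 m and horizontal distance between collar and key_1 below 0.006 m) or (z of key_2 in the frame of station below 0.0738 m and horizontal distance between collar and key_2 below 0.006 m) or (z of key_3 in the frame of station below 0.0738 m and horizontal distance between collar and key_3 below 0.006 m) or (z of key_4 in the frame of station below 0.0738 m and horizontal distance between collar and key_4 below 0.006 m))), for 0.1 s.
At the end, for the whole second after the job is handed in: The sound key stays down by itself (its top less than 13.8 mm above the station's plate); the collar, released and at rest, sits around that same key: centre within 5 mm of the key's, underside within 2.5 mm of the plate, axis within 0.06 rad of vertical (((z of key_1 in the frame of station below 0.0738 m and contact force between the fingers and key_1 below 0.3 N and horizontal distance between collar and key_1 below 0.005 m and z of collar in the frame of station below 0.0625 m) or (z of key_2 in the frame of station below 0.0738 m and contact force between the fingers and key_2 below 0.3 N and horizontal distance between collar and key_2 below 0.005 m and z of collar in the frame of station below 0.0625 m) or (z of key_3 in the frame of station below 0.0738 m and contact force between the fingers and key_3 below 0.3 N and horizontal distance between collar and key_3 below 0.005 m and z of collar in the frame of station below 0.0625 m) or (z of key_4 in the frame of station below 0.0738 m and contact force between the fingers and key_4 below 0.3 N and horizontal distance between collar and key_4 below 0.005 m and z of collar in the frame of station below 0.0625 m)) and angle between collar's own z axis and vertical below 0.06 rad and linear speed of collar below 0.02 m/s and contact force between the fingers and collar below 0.1 N); the robot touches nothing.
It fails at once if a key is pressed with more than 10 N (contact force between any of the fingers, the arm, collar and key_1 above 10 N or contact force between any of the fingers, the arm, collar and key_2 above 10 N or contact force between any of the fingers, the arm, collar and key_3 above 10 N or contact force between any of the fingers, the arm, collar and key_4 above 10 N).
It fails at once if the tape core, screwdriver or tray is moved more than 20 mm (distance of any of tape, driver, tray from where it was at the start of the episode above 0.02 m).
It also fails if it takes over 72 s, if anything falls off the work surface, if the arm or the gripper's body presses on something with over 40 N, if the wrist force passes 120 N, or if a joint passes its speed limit or range.

## Robot

A 6-joint arm with a two-finger parallel gripper is mounted at the origin on the work surface. World frame = base frame: x ahead of the robot, y to its left, z up, the work surface at z = 0. Lengths are in m, angles in rad, forces in N, time in s.
With the tool pointing down it reaches from about 0.3 to 0.875 m from the base axis. Payload 6.4 kg.
Tool frame: the origin (TCP) lies midway between the tips of the shut fingers; the grasp point (between the pads) lies 19 mm behind it (r.pinch_z is the distance from the TCP to the grasp point, in m); z points along the fingers, y is the direction in which the jaws open and shut (so a half turn about z gives the same grasp; the last joint's range is limited). The gripper opens to 88 mm and grips with 3 to 60 N. Pads are 18 mm wide; open, the fingers measure 123 mm over their backs; the gripper's body (75 mm by 187 mm) begins 45 mm behind the grasp point.
Start: joints at [-1.397, 0.181, 1.607, -0, 1.354, -0.206], TCP at [0.213, -0.534, 0.239] pointing down, gripper open.
Joint ranges: [-2.99, 2.99], [-0.89, 2.07], [0.3, 2.58], [-1.14, 4.28], [0, 2.63], [-3.12, 3.12]. Speed limits (rad/s): [2.57, 2.57, 3.01, 3.14, 3.14, 3.14].

## Interface

Orientations are given as [roll, pitch, yaw] about the fixed x, y, z axes, in that order (R = Rz(yaw) Ry(pitch) Rx(roll)).
In Python, from cell import r, optics, order gives the robot as it stands.
- The arm moves only by the tool jog_arm, never from a script. Its argument "plan" is a list of rows, each an object with "fingers": the opening, from 0 (shut) to 1 (fully open); "travel": the shift along the tool's x, y, z in m, a list of three; "turn": the turn about the tool's z in rad. A call has 1 to 10 rows; each row is the pose to reach, as a shift and turn from the pose commanded when the call began, along the tool's axes at that moment; what a row does not reach only later rows make up. A row lasts 1/12 s, in which the tool goes at most 41.7 mm and 7.16 degrees, less where a joint would pass 70% of its speed; a pose out of reach is approached as far as the arm can. A call with a gripper value outside its range is refused whole. The fingers move at their own pace and stop on an object; "grip_force" is the grip in N (left out, the last holds). Time passes only in rows, so rows that repeat a pose let the fingers close. It gives the time, the measured TCP pose, the force and the opening at its end, in the units of the state.
- r.read_state(): the state, without advancing time (a new reading comes with each control period).
- optics.grab_frame(name): name is "scene" or "top" or "wrist"; returns (picture, depth): 420x560x3 uint8, red, green, blue; 420x560 float32, m along the optical axis (not along the pixel's ray), 0 where there is no reading.
- optics.camera_model(name): a dict with "camera_matrix" (3x3 intrinsics, pixels), "extrinsics" (4x4, takes a point from camera to world coordinates); the wrist camera has in their place "tool_from_camera" (4x4, takes a point from camera to tool coordinates, whose origin is the TCP and whose axes are the flange's). Camera axes: x right, y up, looking along -z (the intrinsics and any distortion apply to the point x, -y, -z); pixel columns grow to the right and rows downward; lengths in m; the calibration is good to about 2 mm. The wrist camera is an equidistant fisheye: a pixel r from the principal point sees the ray r / f radians off the axis. A picture is of the moment at which its call begins: read the wrist's pose just before it. camera_model takes no time and is no camera call.
- order.job_done(): hands the job in, once; it reports no verdict.
Trained networks look in the newest picture that a camera, given by its name, has taken for a name from the list of things; names that differ only in an ending like _2 or _b are one class to them, and where a whole thing is asked for, a point or a joint stands for the part that bears it (a point fixed in the world has none). Each returns a list of dicts, best first, with "confidence" (0 to 1); they miss things now and then, are a little off and sometimes report something else, mostly with a low value. They report only what shows in the picture. A call takes as long as a camera call.
- optics.masks_of(thing, camera): "region" (420x560 bool, what is visible of it) and "location" ([column, row] as shares, 0 to 1, of the picture: columns of its width, rows of its height, amid what is visible of it).
- optics.mark_of(thing, camera): "location" ([column, row] as shares, 0 to 1, of the picture: columns of its width, rows of its height: a listed point, or the origin of a listed thing).
The state is a dict: "clock": time; "joint_pos": joint angles; "qvel": joint speeds; "joint_torque": joint torques, N m; "ee_pos": TCP position; "tool_rot": TCP orientation; "ft_force": force on the tool from outside, world axes, zero at the start; "ft_torque": the same for the moment, N m; "gripper_width": finger opening in m.
Only numpy, scipy, OpenCV 4.12 (cv2) and the standard library are available. Lean on these libraries where they do the work, as an engineer would, in place of code of your own. Each camera call takes 0.05 s, during which the arm holds its last target. There are 200 camera calls.

## Working session

There is one attempt and no reset: what is moved stays moved. The work goes in short steps, Python scripts to look and compute and a tool call to move; the robot and the scene stay as the last step left them, time stands still between calls to the robot, and variables do not carry over. Pictures are saved under pics/ and viewed, about 8 in all and at most 12, crops included, and the job is handed in when it is done.

Besides the shell and the picture viewer there is one more tool, called after "Emit:" by a JSON object that holds its "method" and its "body". jog_arm: Moves the arm, as the interface text tells. Its arguments: {"type":"object","properties":{"plan":{"type":"array","items":{"type":"object","properties":{"fingers":{"type":"number"},"travel":{"type":"array","items":{"type":"number"}},"turn":{"type":"number"}}}},"grip_force":{"type":"number"}},"required":["plan"]}

```bash
mkdir -p pics; cat > h.py <<'E'
import numpy as np, cv2
from cell import r, optics, order
from scipy.spatial.transform import Rotation as R
def cloud(name, d, T=None):
    m=optics.camera_model(name); K=np.array(m["camera_matrix"])
    v,u=np.mgrid[0:420,0:560]
    x=(u-K[0,2])/K[0,0]; y=(v-K[1,2])/K[1,1]
    P=np.stack([x*d,-y*d,-d],-1)
    E=np.array(m["extrinsics"])
    return P@E[:3,:3].T+E[:3,3]
E
python3 - <<'E'
from h import *
s=r.read_state(); print({k:np.round(v,3) for k,v in s.items()})
for n in ("scene","top"):
    im,d=optics.grab_frame(n); m=optics.camera_model(n); print(n,{k:np.round(v,3).tolist() if not isinstance(v,str) else v for k,v in m.items()})
    cv2.imwrite(f"pics/{n}0.png",im[...,::-1]); np.save(n+".npy",d)
    P=cloud(n,d)
    for t in ("station","key_1","collar","tape","driver","tray"):
        for q in optics.masks_of(t,n)[:5]:
            g=q["region"]&(d>0)
            if g.sum()<5: continue
            p=P[g]; print(t,round(q["confidence"],2),np.round(q["location"],3),g.sum(),"med",np.median(p,0).round(3),"lo",np.percentile(p,2,axis=0).round(3),"hi",np.percentile(p,98,axis=0).round(3))
E
```

```text
{'clock': np.float64(0.0), 'joint_pos': array([-1.397,  0.182,  1.608, -0.   ,  1.354, -0.206]), 'qvel': array([-0.   ,  0.001,  0.001,  0.   , -0.   , -0.   ]), 'joint_torque': array([-1.0000e-03, -4.3388e+01, -3.4185e+01,  7.0000e-02,  3.8000e-02,
       -0.0000e+00]), 'ee_pos': array([ 0.213, -0.533,  0.238]), 'tool_rot': array([-3.14, -0.  ,  0.38]), 'ft_force': array([ 0.193,  0.046, -0.199]), 'ft_torque': array([0.   , 0.039, 0.027]), 'gripper_width': np.float64(0.088)}
scene {'camera_matrix': [[429.659, 0.0, 280.195], [0.0, 429.659, 205.149], [0.0, 0.0, 1.0]], 'extrinsics': [[0.883, -0.262, 0.389, 1.007], [0.47, 0.487, -0.737, -0.827], [0.004, 0.833, 0.553, 0.68], [0.0, 0.0, 0.0, 1.0]]}
station 0.63 [0.527 0.458] 3024 med [0.569 0.087 0.058] lo [ 0.499 -0.019  0.004] hi [0.612 0.256 0.078]
key_1 0.55 [0.54  0.411] 52 med [0.555 0.16  0.073] lo [0.543 0.152 0.064] hi [0.564 0.175 0.078]
key_1 0.41 [0.52  0.424] 62 med [0.552 0.101 0.075] lo [0.541 0.096 0.063] hi [0.562 0.114 0.08 ]
collar 0.89 [0.404 0.642] 298 med [ 0.556 -0.222  0.013] lo [ 0.538 -0.241 -0.   ] hi [ 0.577 -0
[... 872 characters left out ...]
15 0.53 ] 52 med [0.545 0.107 0.078] lo [0.534 0.096 0.074] hi [0.555 0.118 0.083]
key_1 0.55 [0.377 0.533] 31 med [0.547 0.163 0.076] lo [0.54  0.157 0.072] hi [0.555 0.172 0.08 ]
collar 0.67 [0.607 0.532] 97 med [ 0.555 -0.216  0.023] lo [ 0.532 -0.239 -0.003] hi [ 0.571 -0.197  0.028]
tape 0.56 [0.634 0.386] 338 med [ 0.738 -0.255  0.022] lo [ 0.691 -0.293 -0.001] hi [ 0.778 -0.206  0.03 ]
tape 0.34 [0.416 0.535] 64 med [0.543 0.107 0.078] lo [0.533 0.096 0.062] hi [0.555 0.119 0.083]
driver 0.79 [0.283 0.373] 300 med [0.767 0.345 0.022] lo [0.646 0.336 0.011] hi [0.825 0.358 0.029]
tray 0.87 [0.718 0.566] 1006 med [ 0.515 -0.408  0.004] lo [ 0.466 -0.442 -0.003] hi [ 0.564 -0.362  0.037]
```

```bash
python3 - <<'E'
from h import *
for n in ("top","scene"):
    P=cloud(n,np.load(n+".npy"))
    box=(P[...,0]>.4)&(P[...,0]<.68)&(P[...,1]>-.1)&(P[...,1]<.32)
    pl=box&(abs(P[...,2]-.06)<.006)
    print(n,cv2.minAreaRect(P[pl][:,:2].astype(np.float32)*1000),np.median(P[pl][:,2]))
    k=(box&(P[...,2]>.070)&(P[...,2]<.09)).astype(np.uint8)
    N,L,S,C=cv2.connectedComponentsWithStats(k)
    for i in range(1,N):
        if S[i,4]>8: p=P[L==i]; print(S[i,4],p.mean(0).round(4),((p.max(0)+p.min(0))/2).round(4))
    c=(abs(P[...,0]-.555)<.04)&(abs(P[...,1]+.22)<.04)&(P[...,2]>.018)
    print("collar",cv2.minEnclosingCircle(P[c][:,:2].astype(np.float32)*1000), np.median(P[c],0))
E
```

```text
top ((546.3162841796875, 136.2881622314453), (268.9362487792969, 109.80077362060547), 86.38736724853516) 0.059805788733764964
55 [0.5522 0.2222 0.0794] [0.5522 0.2223 0.0805]
51 [0.548 0.165 0.076] [0.5478 0.1643 0.0758]
56 [0.5446 0.1071 0.0783] [0.5445 0.1074 0.0779]
52 [0.5409 0.0497 0.0787] [0.5415 0.0503 0.0777]
collar ((550.3952026367188, -218.42837524414062), 22.100019454956055) [ 0.55010778 -0.2181573   0.0237851 ]
scene ((553.201416015625, 135.36729431152344), (274.55206298828125, 108.58638763427734), 86.07089233398438) 0.059091355430833103
41 [0.5584 0.2199 0.0769] [0.5575 0.2216 0.0757]
38 [0.5536 0.1624 0.0746] [0.5533 0.1638 0.0743]
48 [0.5506 0.1041 0.0766] [0.5496 0.1057 0.0752]
54 [0.5473 0.0472 0.0761] [0.5457 0.0491 0.0756]
collar ((554.9136962890625, -219.8090057373047), 23.645952224731445) [ 0.55636323 -0.220331    0.02208045]
```

View pics/top0.png

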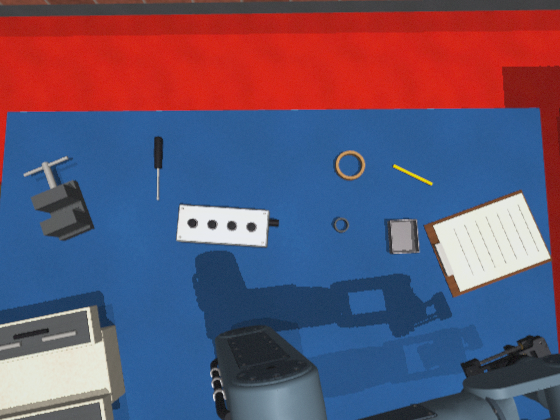

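View pics/scene0.png

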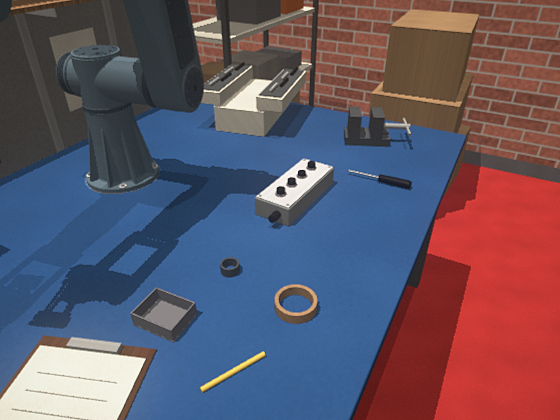

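Both pictures show four keys in a row on the white plate (top view, columns 192–251, row ~225), the collar at (341,225), and the tape, tray and driver well clear. I'll move over the station now.

Emit:
{"method": "jog_arm", "body": {"plan": [{"fingers":0,"travel":[0.036,-0.031,0]},{"fingers":0,"travel":[0.27,-0.23,0]},{"fingers":0,"travel":[0.27,-0.23,0]},{"fingers":0,"travel":[0.27,-0.23,0]},{"fingers":0,"travel":[0.27,-0.23,0]},{"fingers":0,"travel":[0.27,-0.23,0]},{"fingers":0,"travel":[0.27,-0.23,0]},{"fingers":0,"travel":[0.27,-0.23,0]},{"fingers":0,"travel":[0.27,-0.23,0]},{"fingers":0,"travel":[0.27,-0.23,0]}]}}

```text
validation failed for argument at $.pl...
```

Emit:
{"method": "jog_arm", "body": {"plan": [{"fingers":0,"travel":[0.27,-0.23,0.0],"turn":-1.126},{"fingers":0,"travel":[0.27,-0.23,0.0],"turn":-1.126},{"fingers":0,"travel":[0.27,-0.23,0.0],"turn":-1.126},{"fingers":0,"travel":[0.27,-0.23,0.0],"turn":-1.126},{"fingers":0,"travel":[0.27,-0.23,0.0],"turn":-1.126},{"fingers":0,"travel":[0.27,-0.23,0.0],"turn":-1.126},{"fingers":0,"travel":[0.27,-0.23,0.0],"turn":-1.126},{"fingers":0,"travel":[0.27,-0.23,0.0],"turn":-1.126},{"fingers":0,"travel":[0.27,-0.23,0.0],"turn":-1.126},{"fingers":0,"travel":[0.27,-0.23,0.0],"turn":-1.126}]}}

```text
clock: 1.53
ee_pos: [0.38, -0.2168, 0.2389]
tool_rot: [3.141, -0.001, 1.516]
ft_force: [0.3, -1.0, -0.5]
gripper_width: 0.0236
```

```bash
python3 - <<'E'
from h import *
s=r.read_state(); print(s["clock"],np.round(s["ee_pos"],4),np.round(s["tool_rot"],4),np.round(s["ft_force"],2),s["gripper_width"])
im,d=optics.grab_frame("wrist"); m=optics.camera_model("wrist"); print(m)
cv2.imwrite("pics/w1.png",im[...,::-1]); np.savez("w1.npz",d=d,p=s["ee_pos"],q=s["tool_rot"])
E
```

```text
1.5333 [ 0.38   -0.2168  0.2389] [ 3.1406e+00 -8.0000e-04  1.5161e+00] [ 0.35 -1.02 -0.5 ] 0.02362112710285962
{'camera_matrix': array([[325.1922621 ,   0.        , 282.16839382],
       [  0.        , 325.1922621 , 212.43369037],
       [  0.        ,   0.        ,   1.        ]]), 'tool_from_camera': array([[ 2.44029668e-04,  9.59922041e-01,  2.80267044e-01,
         7.24359671e-02],
       [ 9.99999610e-01, -4.72088395e-04,  7.46211473e-04,
        -2.53580237e-04],
       [ 8.48615659e-04,  2.80266752e-01, -9.59921782e-01,
        -1.46693778e-01],
       [ 0.00000000e+00,  0.00000000e+00,  0.00000000e+00,
         1.00000000e+00]])}
```

View pics/w1.png

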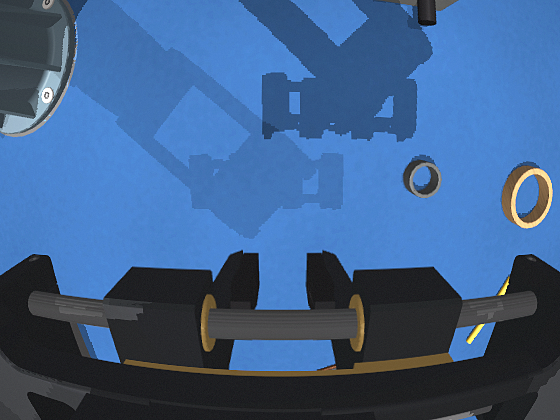

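The picture shows open bench with the collar at (422,178), the tape at (527,197) and the edge of the station at the top right. The first call was refused because it lacked a turn. Next I go over the key row.

Emit:
{"method": "jog_arm", "body": {"plan": [{"fingers":0,"travel":[0.287,0.148,0.0],"turn":0},{"fingers":0,"travel":[0.287,0.148,0.0],"turn":0},{"fingers":0,"travel":[0.287,0.148,0.0],"turn":0},{"fingers":0,"travel":[0.287,0.148,0.0],"turn":0},{"fingers":0,"travel":[0.287,0.148,0.0],"turn":0},{"fingers":0,"travel":[0.287,0.148,0.0],"turn":0},{"fingers":0,"travel":[0.287,0.148,0.0],"turn":0},{"fingers":0,"travel":[0.287,0.148,0.0],"turn":0},{"fingers":0,"travel":[0.287,0.148,0.0],"turn":0},{"fingers":0,"travel":[0.287,0.148,0.0],"turn":0}]}}

```text
clock: 2.42
ee_pos: [0.5456, 0.0562, 0.2382]
tool_rot: [-3.141, 0.001, 1.505]
ft_force: [-0.2, -0.4, 0.1]
gripper_width: 0.0005
```

```bash
cat >> h.py <<'E'
def wcloud(d,p,q):
    m=optics.camera_model("wrist"); K=m["camera_matrix"]; T=m["tool_from_camera"]
    v,u=np.mgrid[0:420,0:560]; a=(u-K[0,2])/K[0,0]; b=(v-K[1,2])/K[1,1]
    th=np.hypot(a,b)+1e-9; t=np.tan(th)/th
    P=np.stack([a*t*d,-b*t*d,-d],-1)
    P=P@T[:3,:3].T+T[:3,3]
    return P@R.from_euler("xyz",q).as_matrix().T+p
def wlook(tag):
    s=r.read_state(); im,d=optics.grab_frame("wrist")
    print(s["clock"],np.round(s["ee_pos"],4),np.round(s["tool_rot"],4),np.round(s["ft_force"],2),round(s["gripper_width"],4))
    cv2.imwrite(f"pics/{tag}.png",im[...,::-1]); return im,d,wcloud(d,s["ee_pos"],s["tool_rot"])
E
python3 - <<'E'
from h import *
im,d,P=wlook("w2")
box=(d>0)&(P[...,0]>.46)&(P[...,0]<.64)&(P[...,1]>-.03)&(P[...,1]<.3)
pl=box&(abs(P[...,2]-.06)<.004)
print(cv2.minAreaRect(P[pl][:,:2].astype(np.float32)*1000),np.median(P[pl][:,2]))
k=(box&(P[...,2]>.0695)&(P[...,2]<.09)).astype(np.uint8)
N,L,S,C=cv2.connectedComponentsWithStats(k)
for i in range(1,N):
    if S[i,4]>60:
        p=P[L==i]; zt=np.percentile(p[:,2],80); t=p[abs(p[:,2]-zt)<.002]
        print(S[i].tolist(),t.mean(0).round(4),cv2.minEnclosingCircle(t[:,:2].astype(np.float32)*1000),round(zt,4))
E
```

```text
2.4167 [0.5456 0.0562 0.2382] [-3.1408e+00  6.0000e-04  1.5051e+00] [-0.19 -0.38  0.11] 0.0005
((548.1198120117188, 130.511474609375), (254.11854553222656, 109.15913391113281), 86.18316650390625) 0.0606731450980392
[268, 10, 25, 26, 499] [0.5543 0.2238 0.0805] ((554.3447265625, 223.85342407226562), 11.990110397338867) 0.081
[268, 68, 26, 26, 494] [0.5504 0.1661 0.0771] ((550.593017578125, 166.3165740966797), 11.967254638671875) 0.0777
[268, 129, 25, 26, 492] [0.5467 0.1083 0.08  ] ((546.71875, 108.28230285644531), 11.873817443847656) 0.0806
[269, 188, 24, 26, 486] [0.5432 0.0509 0.0799] ((543.1690673828125, 50.667537689208984), 11.790963172912598) 0.0804
```

View pics/w2.png

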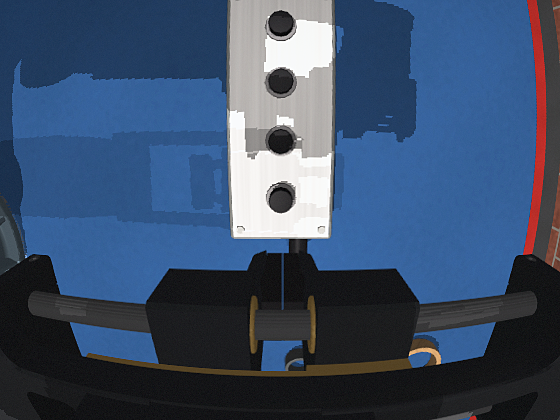

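The four black key tops sit at column ~281, rows 23, 81, 141 and 198, and the circle fits give radii of 12 mm, as expected. I'll descend over key_4.

Emit:
{"method": "jog_arm", "body": {"plan": [{"fingers":0,"travel":[-0.0056,-0.002,0.04],"turn":0},{"fingers":0,"travel":[-0.0056,-0.002,0.08],"turn":0},{"fingers":0,"travel":[-0.0056,-0.002,0.115],"turn":0},{"fingers":0,"travel":[-0.0056,-0.002,0.135],"turn":0},{"fingers":0,"travel":[-0.0056,-0.002,0.145],"turn":0},{"fingers":0,"travel":[-0.0056,-0.002,0.15],"turn":0},{"fingers":0,"travel":[-0.0056,-0.002,0.152],"turn":0},{"fingers":0,"travel":[-0.0056,-0.002,0.153],"turn":0},{"fingers":0,"travel":[-0.0056,-0.002,0.153],"turn":0},{"fingers":0,"travel":[-0.0056,-0.002,0.153],"turn":0}]}}

```text
clock: 3.3
ee_pos: [0.5438, 0.0507, 0.0872]
tool_rot: [3.139, 0.0, 1.506]
ft_force: [0.6, 0.7, 0.0]
gripper_width: 0.0002
```

```bash
python3 -c "
from h import *
s=r.read_state();print(s['clock'],s['ee_pos'],s['ft_force'],s['joint_torque'])"
```

```text
3.3 [0.5437579  0.05074457 0.087235  ] [0.56114006 0.66572523 0.0324246 ] [-1.54696796e-01 -4.33174574e+01 -2.82248372e+01  5.68964845e-02
  1.27301848e-02  1.01844980e-04]
```

Emit:
{"method": "jog_arm", "body": {"plan": [{"fingers":0,"travel":[0,0,0.002],"turn":0},{"fingers":0,"travel":[0,0,0.004],"turn":0},{"fingers":0,"travel":[0,0,0.005],"turn":0},{"fingers":0,"travel":[0,0,0.0055],"turn":0},{"fingers":0,"travel":[0,0,0.006],"turn":0},{"fingers":0,"travel":[0,0,0.006],"turn":0}]}}

```text
clock: 3.8
ee_pos: [0.5426, 0.0511, 0.0796]
tool_rot: [-3.141, -0.0, 1.506]
ft_force: [0.4, 0.4, 0.5]
gripper_width: 0.0004
```

Emit:
{"method": "jog_arm", "body": {"plan": [{"fingers":0,"travel":[0,0,0.0003],"turn":0},{"fingers":0,"travel":[0,0,0.0006],"turn":0},{"fingers":0,"travel":[0,0,0.0008],"turn":0},{"fingers":0,"travel":[0,0,0.0008],"turn":0}]}}

```text
clock: 4.13
ee_pos: [0.5426, 0.0511, 0.079]
tool_rot: [-3.142, -0.0, 1.506]
ft_force: [-1.3, 0.4, 2.4]
gripper_width: 0.0005
```

Emit:
{"method": "jog_arm", "body": {"plan": [{"fingers":0,"travel":[0,0,0.0003],"turn":0},{"fingers":0,"travel":[0,0,0.0006],"turn":0},{"fingers":0,"travel":[0,0,0.0008],"turn":0},{"fingers":0,"travel":[0,0,0.0008],"turn":0}]}}

```text
clock: 4.47
ee_pos: [0.5426, 0.0511, 0.0783]
tool_rot: [-3.142, -0.0, 1.506]
ft_force: [-2.3, 1.2, 5.6]
gripper_width: 0.0001
```

Emit:
{"method": "jog_arm", "body": {"plan": [{"fingers":0,"travel":[0,0,0.0002],"turn":0},{"fingers":0,"travel":[0,0,0.0004],"turn":0},{"fingers":0,"travel":[0,0,0.0004],"turn":0}]}}

```text
clock: 4.72
ee_pos: [0.5427, 0.051, 0.0778]
tool_rot: [3.142, -0.0, 1.506]
ft_force: [-2.8, 1.4, 4.7]
gripper_width: 0.0007
```

Emit:
{"method": "jog_arm", "body": {"plan": [{"fingers":0,"travel":[0,0,0.0002],"turn":0},{"fingers":0,"travel":[0,0,0.0004],"turn":0},{"fingers":0,"travel":[0,0,0.0004],"turn":0}]}}

```text
clock: 4.97
ee_pos: [0.5426, 0.0511, 0.0774]
tool_rot: [-3.142, -0.0, 1.506]
ft_force: [-2.9, 1.5, 6.7]
gripper_width: 0.0006
```

```bash
python3 -c "
from h import *
s=r.read_state();print(s['clock'],s['ee_pos'],s['ft_force'],s['joint_torque'])
optics.grab_frame('wrist')
s=r.read_state();print(s['clock'],s['ee_pos'],s['ft_force'],s['joint_torque'])"
```

```text
4.9667 [0.54264623 0.05105935 0.07744553] [-2.93113564  1.53211379  6.68613805] [-7.03738779e-01 -4.15189826e+01 -2.75190961e+01 -1.19012296e-01
 -8.64822306e-01  3.52607540e-04]
5.0167 [0.54263288 0.05106693 0.07746532] [-3.77303087  0.07680344  5.61778216] [-7.04878550e-01 -4.15264964e+01 -2.75351518e+01 -1.18016624e-01
 -8.71215798e-01  3.74726433e-04]
```

Emit:
{"method": "jog_arm", "body": {"plan": [{"fingers":0,"travel":[0,0,0.0002],"turn":0},{"fingers":0,"travel":[0,0,0.0004],"turn":0},{"fingers":0,"travel":[0,0,0.0004],"turn":0}]}}

```text
clock: 5.27
ee_pos: [0.5427, 0.051, 0.0771]
tool_rot: [3.142, -0.0, 1.506]
ft_force: [-3.2, 1.0, 5.6]
gripper_width: 0.0
```

```bash
cat > f.py <<'E'
from h import *
A=[]
for i in range(5):
    s=r.read_state(); A.append(np.r_[s["ee_pos"]*1000,s["ft_force"],s["joint_torque"][[1,2,4]]])
    if i<4: optics.grab_frame("wrist")
print(round(s["clock"],2),np.mean(A,0).round(3).tolist(), "sd F",np.std(A,0)[3:6].round(2))
E
python3 f.py
```

```text
5.47 [542.642, 51.053, 77.082, -2.916, 1.312, 5.903, -41.497, -27.514, -0.887] sd F [0.44 0.44 0.53]
```

The force has levelled off near 5.9 N at about 2.6 mm, so key_4 looks like the sound one. I'll continue slowly.

Emit:
{"method": "jog_arm", "body": {"plan": [{"fingers":0,"travel":[0,0,0.0002],"turn":0},{"fingers":0,"travel":[0,0,0.0004],"turn":0},{"fingers":0,"travel":[0,0,0.0006],"turn":0},{"fingers":0,"travel":[0,0,0.0006],"turn":0}]}}

```text
clock: 5.8
ee_pos: [0.5426, 0.0511, 0.0764]
tool_rot: [-3.142, -0.0, 1.506]
ft_force: [-3.8, 1.2, 5.9]
gripper_width: 0.0005
```

```bash
python3 f.py
```

```text
6.0 [542.637, 51.052, 76.456, -3.178, 0.794, 5.654, -41.622, -27.511, -0.852] sd F [0.32 0.58 0.55]
```

Falling: this is the sound switch. I'll push it through the break-over at about 5.5 mm of travel.

Emit:
{"method": "jog_arm", "body": {"plan": [{"fingers":0,"travel":[0,0,0.0003],"turn":0},{"fingers":0,"travel":[0,0,0.0006],"turn":0},{"fingers":0,"travel":[0,0,0.0009],"turn":0},{"fingers":0,"travel":[0,0,0.0012],"turn":0},{"fingers":0,"travel":[0,0,0.0012],"turn":0}]}}

```text
clock: 6.42
ee_pos: [0.5426, 0.0511, 0.075]
tool_rot: [3.142, -0.0, 1.506]
ft_force: [-1.9, 1.0, 3.9]
gripper_width: 0.0003
```

Emit:
{"method": "jog_arm", "body": {"plan": [{"fingers":0,"travel":[0,0,0.0003],"turn":0},{"fingers":0,"travel":[0,0,0.0006],"turn":0},{"fingers":0,"travel":[0,0,0.0008],"turn":0},{"fingers":0,"travel":[0,0,0.0008],"turn":0}]}}

```text
clock: 6.75
ee_pos: [0.5427, 0.051, 0.0741]
tool_rot: [3.142, 0.0, 1.506]
ft_force: [-1.1, 1.2, 1.1]
gripper_width: 0.0007
```

Emit:
{"method": "jog_arm", "body": {"plan": [{"fingers":0,"travel":[0,0,0.0002],"turn":0},{"fingers":0,"travel":[0,0,0.0004],"turn":0},{"fingers":0,"travel":[0,0,0.0004],"turn":0}]}}

```text
clock: 7.0
ee_pos: [0.5427, 0.0509, 0.0738]
tool_rot: [3.141, 0.0, 1.506]
ft_force: [-1.3, 0.8, -0.2]
gripper_width: 0.0009
```

```bash
python3 f.py
```

```text
7.2 [542.715, 50.899, 73.861, -0.638, 0.617, 0.566, -43.611, -27.581, -0.056] sd F [0.39 0.34 0.54]
```

Contact force is gone, so it appears to have snapped over. I'll lift off and check with the wrist camera.

Emit:
{"method": "jog_arm", "body": {"plan": [{"fingers":0,"travel":[0,0,0.0006],"turn":0},{"fingers":0,"travel":[0,0,0.0006],"turn":0},{"fingers":0,"travel":[0,0,-0.003],"turn":0},{"fingers":0.3,"travel":[-0.02,0,-0.04],"turn":0},{"fingers":0.6,"travel":[-0.05,0,-0.08],"turn":0},{"fingers":0.8,"travel":[-0.05,0,-0.115],"turn":0},{"fingers":0.8,"travel":[-0.05,0,-0.115],"turn":0},{"fingers":0.8,"travel":[-0.05,0,-0.115],"turn":0},{"fingers":0.8,"travel":[-0.05,0,-0.115],"turn":0}]}}

```text
clock: 7.95
ee_pos: [0.5392, 0.0012, 0.1888]
tool_rot: [3.141, -0.0, 1.506]
ft_force: [0.3, 0.1, 0.7]
gripper_width: 0.0381
```

```bash
cat > k.py <<'E'
from h import *
im,d,P=wlook("wk")
for n,(x,y) in enumerate([(.5543,.2238),(.5505,.1662),(.5467,.1083),(.5432,.0508)],1):
    g=(d>0)&(np.hypot(P[...,0]-x,P[...,1]-y)<.013)&(P[...,2]>.067); p=P[g]
    if len(p)<30: print(n,"few"); continue
    zt=np.percentile(p[:,2],70); t=p[abs(p[:,2]-zt)<.0015]
    print(n,len(p),round(zt,4),cv2.minEnclosingCircle(t[:,:2].astype(np.float32)*1000))
pl=(d>0)&(abs(P[...,2]-.06)<.003)&(P[...,1]>0); print(np.median(P[pl][:,2]))
E
python3 k.py
```

```text
7.95 [0.5392 0.0012 0.1888] [ 3.1414 -0.      1.5056] [0.28 0.14 0.68] 0.0381
1 few
2 619 0.0772 ((550.3314819335938, 165.6634521484375), 11.836760520935059)
3 726 0.0802 ((546.8077392578125, 108.39769744873047), 11.93238639831543)
4 645 0.0722 ((542.9244384765625, 50.6301383972168), 11.892786026000977)
0.060677347086823236
```

key_4 stays down (top 12 mm above the plate, others 16.5–20 mm). Now the collar.

Emit:
{"method": "jog_arm", "body": {"plan": [{"fingers":0.8,"travel":[-0.27,0.03,-0.01],"turn":0},{"fingers":0.8,"travel":[-0.27,0.03,-0.01],"turn":0},{"fingers":0.8,"travel":[-0.27,0.03,-0.01],"turn":0},{"fingers":0.8,"travel":[-0.27,0.03,-0.01],"turn":0},{"fingers":0.8,"travel":[-0.27,0.03,-0.01],"turn":0},{"fingers":0.8,"travel":[-0.27,0.03,-0.01],"turn":0},{"fingers":0.8,"travel":[-0.27,0.03,-0.01],"turn":0},{"fingers":0.8,"travel":[-0.27,0.03,-0.01],"turn":0},{"fingers":0.8,"travel":[-0.27,0.03,-0.01],"turn":0},{"fingers":0.8,"travel":[-0.27,0.03,-0.01],"turn":0}]}}

```text
clock: 8.83
ee_pos: [0.5511, -0.2686, 0.197]
tool_rot: [-3.139, -0.002, 1.506]
ft_force: [0.1, -0.4, -0.4]
gripper_width: 0.0704
```

```bash
python3 - <<'E'
from h import *
im,d,P=wlook("w3")
g=(d>0)&(np.hypot(P[...,0]-.553,P[...,1]+.219)<.045)
t=P[g&(P[...,2]>.0215)&(P[...,2]<.028)]
print(len(t),cv2.minEnclosingCircle(t[:,:2].astype(np.float32)*1000),np.median(t,0))
E
```

```text
8.8333 [ 0.5511 -0.2686  0.197 ] [-3.1387e+00 -2.5000e-03  1.5063e+00] [ 0.06 -0.41 -0.43] 0.0704
641 ((552.6802978515625, -218.12591552734375), 22.37923240661621) [ 0.55242291 -0.21733028  0.02436914]
```

Emit:
{"method": "jog_arm", "body": {"plan": [{"fingers":0.8,"travel":[0.02,-0.001,0.02],"turn":0},{"fingers":0.8,"travel":[0.045,-0.0018,0.04],"turn":0},{"fingers":0.8,"travel":[0.0505,-0.0018,0.075],"turn":0},{"fingers":0.8,"travel":[0.0505,-0.0018,0.11],"turn":0},{"fingers":0.8,"travel":[0.0505,-0.0018,0.14],"turn":0},{"fingers":0.8,"travel":[0.0505,-0.0018,0.165],"turn":0},{"fingers":0.8,"travel":[0.0505,-0.0018,0.18],"turn":0},{"fingers":0.8,"travel":[0.0505,-0.0018,0.187],"turn":0},{"fingers":0.8,"travel":[0.0505,-0.0018,0.19],"turn":0},{"fingers":0.8,"travel":[0.0505,-0.0018,0.19],"turn":0}]}}

```text
clock: 9.72
ee_pos: [0.5534, -0.2188, 0.0089]
tool_rot: [-3.141, -0.0, 1.507]
ft_force: [-0.7, 0.3, -0.0]
gripper_width: 0.0707
```

Emit:
{"method": "jog_arm", "body": {"plan": [{"fingers":0.6,"travel":[0,0,0],"turn":0},{"fingers":0.55,"travel":[0,0,0],"turn":0},{"fingers":0.5,"travel":[0,0,0],"turn":0},{"fingers":0.4,"travel":[0,0,0],"turn":0},{"fingers":0.4,"travel":[0,0,0],"turn":0},{"fingers":0.4,"travel":[0,0,0],"turn":0},{"fingers":0.4,"travel":[0,0,0],"turn":0},{"fingers":0.4,"travel":[0,0,0],"turn":0}], "grip_force": 15}}

```text
clock: 10.38
ee_pos: [0.5538, -0.2202, 0.0099]
tool_rot: [3.14, 0.001, 1.506]
ft_force: [-1.6, 1.0, 6.0]
gripper_width: 0.0445
```

```bash
python3 f.py; python3 - <<'E'
from h import *
im,d,P=wlook("w4")
E
```

```text
10.58 [553.835, -220.171, 9.86, -1.241, 0.943, 5.925, -47.982, -24.402, -0.348] sd F [0.49 0.28 0.5 ]
10.5833 [ 0.5538 -0.2202  0.0098] [3.1405e+00 6.0000e-04 1.5057e+00] [-1.74  0.75  5.27] 0.0447
```

View pics/w4.png

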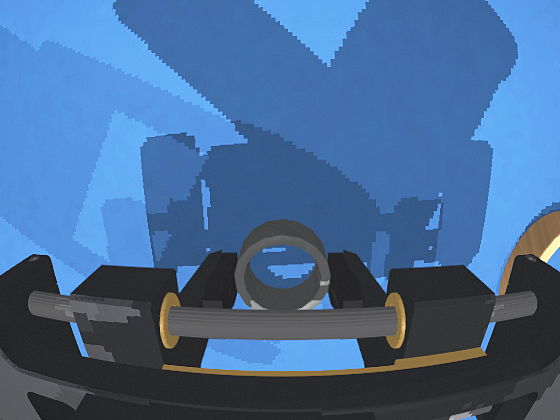

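The collar (285,265) is between the pads, with an unexplained 6 N upward reaction. I'll lift it and check how it sits.

Emit:
{"method": "jog_arm", "body": {"plan": [{"fingers":0.4,"travel":[0,0,-0.005],"turn":0},{"fingers":0.4,"travel":[0,0,-0.015],"turn":0},{"fingers":0.4,"travel":[0,0,-0.04],"turn":0},{"fingers":0.4,"travel":[0,0,-0.075],"turn":0},{"fingers":0.4,"travel":[0,0,-0.11],"turn":0},{"fingers":0.4,"travel":[0,0,-0.14],"turn":0},{"fingers":0.4,"travel":[0,0,-0.15],"turn":0},{"fingers":0.4,"travel":[0,0,-0.15],"turn":0},{"fingers":0.4,"travel":[0,0,-0.15],"turn":0},{"fingers":0.4,"travel":[0,0,-0.15],"turn":0}]}}

```text
clock: 11.47
ee_pos: [0.552, -0.219, 0.1567]
tool_rot: [-3.138, -0.002, 1.506]
ft_force: [-0.4, 0.6, -0.9]
gripper_width: 0.0448
```

```bash
python3 f.py; cat > c.py <<'E'
from h import *
im,d,P=wlook("w5")
s=r.read_state(); M=R.from_euler("xyz",s["tool_rot"]).as_matrix()
Q=(P-s["ee_pos"])@M   # tool coords
ms=optics.masks_of("collar","wrist")
print([(round(q["confidence"],2),np.round(q["location"],3),q["region"].sum()) for q in ms[:3]])
g=ms[0]["region"]&(d>0); q=Q[g]*1000
print("z pct",np.percentile(q[:,2],[1,5,20,50,80,95,99]).round(1))
np.save("q.npy",q)
# top rim: fit plane by RANSAC
rng=np.random.default_rng(0); best=None
for _ in range(500):
    a=q[rng.choice(len(q),3,False)]; n=np.cross(a[1]-a[0],a[2]-a[0]); n/=np.linalg.norm(n)+1e-9
    if abs(n[2])<.95: continue
    i=abs((q-a[0])@n)<.5
    if best is None or i.sum()>best.sum(): best=i
t=q[best]; c=t.mean(0); n=np.linalg.svd(t-c)[2][2]; n*=np.sign(n[2])
print("rim",best.sum(),c.round(1),"n",n.round(3),cv2.minEnclosingCircle(t[:,:2].astype(np.float32)))
E
python3 c.py
```

```text
11.67 [552.092, -219.062, 156.616, 0.241, 0.189, -0.624, -48.337, -32.513, 0.049] sd F [0.45 0.9  0.4 ]
11.6667 [ 0.5524 -0.2192  0.157 ] [-3.1387e+00 -1.6000e-03  1.5057e+00] [ 0.08  0.14 -0.63] 0.0444
[(0.62, array([0.505, 0.682]), np.int64(4909))]
z pct [-15.6 -15.  -14.2 -10.7  -0.2   6.    8.2]
rim 1100 [  7.7  -0.4 -14.2] n [ 0.    -0.014  1.   ] ((2.4485790729522705, -0.6508960723876953), 22.12028694152832)
```

```bash
python3 - <<'E'
from h import *
im,d,P=wlook("w6"); s=r.read_state(); M=R.from_euler("xyz",s["tool_rot"]).as_matrix()
Q=(P-s["ee_pos"])@M*1000
for sg in (1,-1):
    g=(d>0)&(Q[...,1]*sg>23.5)&(Q[...,1]*sg<42)&(abs(Q[...,0])<16)&(Q[...,2]<40)
    q=Q[g]; print(sg,g.sum(),np.percentile(q[:,2],[1,50,90,99,100]).round(1),"y",np.percentile(q[:,1],[1,99]).round(1),"x",np.percentile(q[:,0],[1,99]).round(1))
    f=q[q[:,2]>-8]; print(len(f), f.max(0).round(1) if len(f) else "")
E
```

```text
11.7667 [ 0.5528 -0.2195  0.1577] [-3.1399e+00 -9.0000e-04  1.5057e+00] [-1.02 -0.29 -0.43] 0.0447
1 2881 [-84.4 -43.8 -13.9  -1.8   0.5] y [23.7 37.5] x [-9.3 15.6]
145 [11.4 35.5  0.5]
-1 3390 [-88.8 -43.2 -14.8  -2.5   0.4] y [-39.8 -23.6] x [-9.1 15.8]
164 [ 11.4 -23.5   0.4]
```

The collar hangs 9.5 mm below the fingertips and upright. Its centre is at about (+2.3, -0.6) mm in the tool frame. Carrying it over key_4.

Emit:
{"method": "jog_arm", "body": {"plan": [{"fingers":0.4,"travel":[0.03,-0.003,0],"turn":0},{"fingers":0.4,"travel":[0.065,-0.007,0],"turn":0},{"fingers":0.4,"travel":[0.1,-0.01,0],"turn":0},{"fingers":0.4,"travel":[0.14,-0.014,0],"turn":0},{"fingers":0.4,"travel":[0.18,-0.018,0],"turn":0},{"fingers":0.4,"travel":[0.215,-0.022,0],"turn":0},{"fingers":0.4,"travel":[0.245,-0.0245,0],"turn":0},{"fingers":0.4,"travel":[0.26,-0.0255,0],"turn":0},{"fingers":0.4,"travel":[0.2665,-0.0262,0],"turn":0},{"fingers":0.4,"travel":[0.2665,-0.0262,0],"turn":0}]}}

```text
clock: 12.65
ee_pos: [0.5443, 0.0491, 0.1588]
tool_rot: [-3.141, -0.0, 1.508]
ft_force: [-0.2, 0.1, -0.7]
gripper_width: 0.0447
```

Emit:
{"method": "jog_arm", "body": {"plan": [{"fingers":0.4,"travel":[0,0,0.01],"turn":0},{"fingers":0.4,"travel":[0,0,0.025],"turn":0},{"fingers":0.4,"travel":[0,0,0.035],"turn":0},{"fingers":0.4,"travel":[0,0,0.04],"turn":0},{"fingers":0.4,"travel":[0,0,0.04],"turn":0},{"fingers":0.4,"travel":[0,0,0.04],"turn":0},{"fingers":0.4,"travel":[0,0,0.04],"turn":0}]}}

```text
clock: 13.23
ee_pos: [0.5449, 0.0474, 0.1193]
tool_rot: [3.141, 0.0, 1.505]
ft_force: [-0.2, 0.0, -0.0]
gripper_width: 0.0445
```

```bash
python3 f.py; python3 c.py; cp pics/w5.png pics/w7.png
```

```text
13.43 [544.954, 47.622, 119.525, 0.039, 0.206, -0.508, -42.825, -29.9, 0.024] sd F [0.38 0.45 0.54]
13.4333 [0.5449 0.0478 0.1195] [3.1405e+00 1.0000e-04 1.5058e+00] [-0.16  0.56  0.02] 0.0448
[]Traceback (most recent call last):
  File "c.py", line 7, in <module>
    g=ms[0]["region"]&(d>0); q=Q[g]*1000
      ~~^^^
IndexError: list index out of range
```

View pics/w7.png

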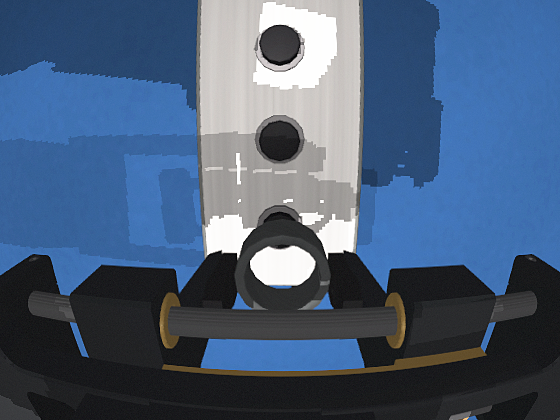

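The collar (283,265) is over key_4, which is partly visible at (280,215), with key_3 at (279,138). Now I'll measure the collar relative to the keys in this same frame.

```bash
cat > c2.py <<'E'
from h import *
im,d,P=wlook("w8"); s=r.read_state(); M=R.from_euler("xyz",s["tool_rot"]).as_matrix()
Q=(P-s["ee_pos"])@M*1000
g=(d>0)&(np.hypot(Q[...,0]-2,Q[...,1])<24)&(abs(Q[...,2]+14.5)<1.3)
q=Q[g]; cc=cv2.minEnclosingCircle(q[:,:2].astype(np.float32)); print("collar tool",len(q),cc,np.median(q[:,2]))
c=np.array([cc[0][0],cc[0][1],-14.5])/1000@M.T+s["ee_pos"]; print("collar world",c.round(4))
K=[]
for x,y in [(.5505,.166),(.5467,.1083)]:
    g=(d>0)&(np.hypot(P[...,0]-x,P[...,1]-y)<.015)&(P[...,2]>.07); p=P[g]; zt=np.percentile(p[:,2],70); t=p[abs(p[:,2]-zt)<.0015]
    e=cv2.minEnclosingCircle(t[:,:2].astype(np.float32)*1000); print(e,zt); K.append(e[0])
k4=np.array(K[1])/1000+58*np.array([-.0646,-.998])/1000
print("key4",k4.round(4),"move world",(k4-c[:2]).round(4),"tool",(M.T@np.r_[k4-c[:2],0]).round(4))
E
python3 c2.py
```

```text
13.5333 [0.5447 0.0479 0.1194] [3.1408e+00 1.0000e-04 1.5059e+00] [-0.29  0.43  0.02] 0.0445
collar tool 2129 ((1.9634274244308472, -0.031263306736946106), 23.82470703125) -14.641590824056664
collar world [0.5447 0.0499 0.1337]
((550.5567016601562, 166.14476013183594), 11.781476020812988) 0.0772570722481194
((546.7428588867188, 108.50982666015625), 11.75840950012207) 0.08030512805997345
key4 [0.543  0.0506] move world [-0.0017  0.0007] tool [ 0.0006 -0.0018 -0.    ]
```

Emit:
{"method": "jog_arm", "body": {"plan": [{"fingers":0.4,"travel":[0.0005,-0.0015,0.005],"turn":0},{"fingers":0.4,"travel":[0.0005,-0.0015,0.015],"turn":0},{"fingers":0.4,"travel":[0.0005,-0.0015,0.025],"turn":0},{"fingers":0.4,"travel":[0.0005,-0.0015,0.031],"turn":0},{"fingers":0.4,"travel":[0.0005,-0.0015,0.033],"turn":0},{"fingers":0.4,"travel":[0.0005,-0.0015,0.033],"turn":0},{"fingers":0.4,"travel":[0.0005,-0.0015,0.033],"turn":0}]}}

```text
clock: 14.17
ee_pos: [0.5429, 0.0485, 0.0857]
tool_rot: [-3.141, -0.0, 1.506]
ft_force: [-0.1, 0.8, 0.6]
gripper_width: 0.0443
```

```bash
python3 f.py; python3 c2.py
```

```text
14.37 [543.256, 48.435, 86.126, -0.243, 0.231, -0.35, -43.578, -28.3, 0.027] sd F [0.66 0.55 0.5 ]
14.3667 [0.5434 0.0484 0.0864] [3.1406 0.     1.5058] [-0.88  0.12 -0.73] 0.0446
collar tool 2134 ((1.7317794561386108, 0.10206964612007141), 23.924638748168945) -14.600059768507677
collar world [0.5435 0.0501 0.1009]
((550.6647338867188, 166.0320281982422), 11.856779098510742) 0.07726675174040154
((546.6830444335938, 108.72834014892578), 11.784158706665039) 0.08026600238777723
key4 [0.5429 0.0508] move world [-0.0006  0.0007] tool [ 0.0007 -0.0006 -0.    ]
```

Emit:
{"method": "jog_arm", "body": {"plan": [{"fingers":0.4,"travel":[0.0004,-0.0003,0.001],"turn":0},{"fingers":0.4,"travel":[0.0004,-0.0003,0.003],"turn":0},{"fingers":0.4,"travel":[0.0004,-0.0003,0.005],"turn":0},{"fingers":0.4,"travel":[0.0004,-0.0003,0.007],"turn":0},{"fingers":0.4,"travel":[0.0004,-0.0003,0.0085],"turn":0},{"fingers":0.4,"travel":[0.0004,-0.0003,0.0095],"turn":0},{"fingers":0.4,"travel":[0.0004,-0.0003,0.0105],"turn":0},{"fingers":0.4,"travel":[0.0004,-0.0003,0.0105],"turn":0}]}}

```text
clock: 15.08
ee_pos: [0.5425, 0.0489, 0.0751]
tool_rot: [-3.141, -0.0, 1.506]
ft_force: [0.5, 0.4, -0.5]
gripper_width: 0.0446
```

Emit:
{"method": "jog_arm", "body": {"plan": [{"fingers":0.4,"travel":[0,0,0.0005],"turn":0},{"fingers":0.4,"travel":[0,0,0.001],"turn":0},{"fingers":0.4,"travel":[0,0,0.0015],"turn":0},{"fingers":0.4,"travel":[0,0,0.002],"turn":0},{"fingers":0.4,"travel":[0,0,0.0025],"turn":0},{"fingers":0.4,"travel":[0,0,0.003],"turn":0},{"fingers":0.4,"travel":[0,0,0.0035],"turn":0},{"fingers":0.4,"travel":[0,0,0.0035],"turn":0}]}}

```text
clock: 15.75
ee_pos: [0.5426, 0.0489, 0.0718]
tool_rot: [-3.141, -0.0, 1.506]
ft_force: [0.6, 1.0, -1.2]
gripper_width: 0.0445
```

```bash
python3 f.py
```

```text
15.95 [542.693, 48.895, 71.882, 0.047, 0.195, -0.426, -44.307, -27.863, 0.015] sd F [0.39 0.54 0.48]
```

Emit:
{"method": "jog_arm", "body": {"plan": [{"fingers":0.4,"travel":[0,0,0.0005],"turn":0},{"fingers":0.4,"travel":[0,0,0.001],"turn":0},{"fingers":0.4,"travel":[0,0,0.0015],"turn":0},{"fingers":0.4,"travel":[0,0,0.0018],"turn":0},{"fingers":0.4,"travel":[0,0,0.0018],"turn":0}]}}

```text
clock: 16.37
ee_pos: [0.5426, 0.0489, 0.07]
tool_rot: [-3.141, -0.0, 1.506]
ft_force: [-0.3, 0.2, -0.6]
gripper_width: 0.0446
```

```bash
python3 f.py
```

```text
16.57 [542.684, 48.896, 70.076, 0.097, 0.192, -0.455, -44.36, -27.77, 0.017] sd F [0.34 0.35 0.37]
```

Nearly down. One more 1 mm, then open.

Emit:
{"method": "jog_arm", "body": {"plan": [{"fingers":0.4,"travel":[0,0,0.0004],"turn":0},{"fingers":0.4,"travel":[0,0,0.0008],"turn":0},{"fingers":0.4,"travel":[0,0,0.001],"turn":0},{"fingers":0.4,"travel":[0,0,0.001],"turn":0}]}}

```text
clock: 16.9
ee_pos: [0.5429, 0.0489, 0.0699]
tool_rot: [3.141, 0.0, 1.506]
ft_force: [-3.2, 0.3, 6.6]
gripper_width: 0.0442
```

Emit:
{"method": "jog_arm", "body": {"plan": [{"fingers":0.53,"travel":[0,0,0],"turn":0},{"fingers":0.56,"travel":[0,0,0],"turn":0},{"fingers":0.6,"travel":[0,0,0],"turn":0},{"fingers":0.65,"travel":[0,0,0],"turn":0},{"fingers":0.7,"travel":[0,0,0],"turn":0},{"fingers":0.7,"travel":[0,0,0],"turn":0},{"fingers":0.7,"travel":[0,0,0],"turn":0},{"fingers":0.7,"travel":[0,0,0],"turn":0}]}}

```text
clock: 17.57
ee_pos: [0.5427, 0.0489, 0.0691]
tool_rot: [-3.142, 0.0, 1.506]
ft_force: [0.6, 0.1, 0.5]
gripper_width: 0.062
```

Emit:
{"method": "jog_arm", "body": {"plan": [{"fingers":0.7,"travel":[0,0,-0.005],"turn":0},{"fingers":0.7,"travel":[0,0,-0.02],"turn":0},{"fingers":0.7,"travel":[0,0,-0.05],"turn":0},{"fingers":0.7,"travel":[-0.02,0,-0.085],"turn":0},{"fingers":0.7,"travel":[-0.05,0,-0.12],"turn":0},{"fingers":0.7,"travel":[-0.05,0,-0.14],"turn":0},{"fingers":0.7,"travel":[-0.05,0,-0.14],"turn":0},{"fingers":0.7,"travel":[-0.05,0,-0.14],"turn":0},{"fingers":0.7,"travel":[-0.05,0,-0.14],"turn":0}]}}

```text
clock: 18.32
ee_pos: [0.5389, -0.0007, 0.2085]
tool_rot: [-3.141, -0.0, 1.506]
ft_force: [-0.9, -0.0, 0.4]
gripper_width: 0.0614
```

```bash
python3 k.py; python3 - <<'E'
from h import *
im,d,P=wlook("w9")
g=(d>0)&(np.hypot(P[...,0]-.543,P[...,1]-.0507)<.035)
t=P[g&(abs(P[...,2]-.0845)<.0025)]; c=t.mean(0); n=np.linalg.svd(t-c)[2][2]
print("rim",len(t),cv2.minEnclosingCircle(t[:,:2].astype(np.float32)*1000),np.median(t[:,2]),n.round(3))
k=P[(d>0)&(np.hypot(P[...,0]-.543,P[...,1]-.0507)<.009)]; print("key4 z",np.percentile(k[:,2],[10,50,90]).round(4))
E
```

```text
18.3167 [ 0.5389 -0.0007  0.2085] [-3.1407e+00 -3.0000e-04  1.5059e+00] [-0.9  -0.03  0.39] 0.0614
1 few
2 598 0.0773 ((550.4944458007812, 166.0214080810547), 11.967358589172363)
3 639 0.0803 ((546.68017578125, 108.35281372070312), 11.926863670349121)
4 555 0.0724 ((542.6664428710938, 50.2557373046875), 11.877131462097168)
0.060682774663884664
18.3667 [ 5.385e-01 -4.000e-04  2.077e-01] [-3.1392e+00 -5.0000e-04  1.5062e+00] [-0.41 -0.14 -0.09] 0.062
rim 876 ((542.380859375, 50.59947967529297), 22.372329711914062) 0.08449205500450546 [ 0.001  0.    -1.   ]
key4 z [0.0711 0.0719 0.0728]
```

View pics/w9.png

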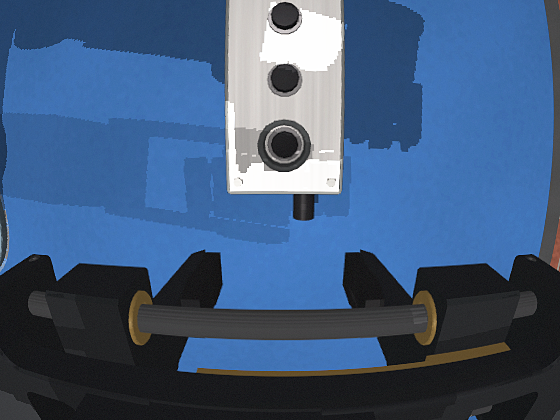

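The collar (284,146) sits concentric around key_4 and the gripper is clear. Handing in.

```bash
python3 -c "
from cell import order
print(order.job_done())"
```

```text
the job is handed in; nothing more can be done
None
```

The guard collar is fitted over key_4, the sound key, and the job is handed in at about 18 s of the 72 s allowed. The hand-in gave no verdict.

**Finding the key:** I pressed key_4 first. The force levelled off near 6 N at about 2.6 mm of travel, fell away, and the key snapped over at about 5.8 mm. The highest reading was 6.7 N straight down (about 7.5 N counting sideways force). The other three keys were never touched.

**Last checks by wrist camera:**
- **Key:** key_4 stays down untouched, with its top about 12 mm above the plate.
- **Collar:** its centre is within about 0.5 mm of the key's. The rim is about 24 mm above the plate, so the underside is flat on it, and the tilt is about 0.001 rad.
- **Gripper:** it is open, raised and clear of everything.

**What did not go to plan:**
- The first move call was refused because its rows lacked a turn value; this had no effect on the run.
- While closing on the collar there was an unexplained upward force of about 6 N and about 1 mm of lift. The collar still came up upright.
- One check by the trained network failed to find the collar in the gripper, so I measured it from depth instead.
- I did not look at the tape, screwdriver and tray again at the end. The arm passed well clear of them.

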